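# Pack the EMC test kit back into its foam-lined case

### The arm

A 7-joint arm with a two-finger parallel gripper is mounted at the origin on a cart in front of the work surface, level with it; the furniture and walls round the work are solid. World frame = base frame: x ahead of the robot, y to its left, z up, the work surface at z = 0. Lengths are in m, angles in rad, forces in N, time in s.
With the tool pointing down it reaches from about 0.4 to 0.85 m from the base axis. Payload 4.5 kg.
Tool frame: the origin (TCP) lies at the very end of the fingers, on their centre line; the grasp point (between the pads) lies 19 mm behind it (tcp_to_grasp is the z of the grasp point in the tool frame, in m); z points along the fingers, y is the line along which they close (so a half turn about z gives the same grasp; the last joint's range is limited). The gripper opens to 88 mm and grips with 3 to 60 N. Pads are 18 mm wide; open, the fingers measure 123 mm over their backs; the gripper's body (75 mm by 187 mm) begins 45 mm behind the grasp point.
Start: joints at [-1.271, 0.689, -0.195, 1.565, 0.157, 0.902, -0.215], TCP at [0.164, 0.603, 0.213] pointing down, gripper open.
Joint ranges: [-3.01, 3.01], [-0.46, 2.08], [-1.47, 1.51], [0.13, 2.56], [-1, 4.14], [0.04, 2.09], [-2.66, 2.66]. Speed limits (rad/s): [2.57, 2.57, 3.14, 3.14, 3.14, 3.14, 3.14].

### API

Orientations are given as a unit quaternion [x, y, z, w].
In Python, from plant import * gives the robot as it stands. The module is installed in compiled form; this text tells all that it offers.
- The arm moves only by the shell command python3 -m jog 'ROWS' [OPENING] [FORCE]. ROWS is JSON, a list that holds one entry, the list of rows, each a list of 6 numbers: the shift along the tool's x, y, z in m, then the turn, a rotation vector about the tool's x, y, z in rad. In form: [[[dx, dy, dz, ax, ay, az], ...]]. A call has 1 to 12 rows; each row shifts and turns the commanded pose from where the row before left it, along the tool's axes as they then stand; what a row does not reach is not made up. A row lasts 1/8 s, in which the tool goes at most 62.5 mm and 10.7 degrees, less where a joint would pass 70% of its speed; a pose out of reach is approached as far as the arm can. A call with a gripper value outside its range is refused whole. OPENING is the finger opening in m, from 0 to 0.0881, set as the call begins (- or left out, the last holds). The fingers move at their own pace and stop on an object; FORCE is the grip in N (left out, the last holds). Time passes only in rows, so rows that do not move let the fingers close. It gives the time, the measured TCP pose, the force, the opening and the grip force at its end, in the units of the state.
- get_state(): the state, without advancing time (a new reading comes with each control period).
- snapshot(name): name is "side" or "top" or "wrist"; returns a dict with "frame" (400x640x3 uint8, red, green, blue), "mtx" (3x3 intrinsics, pixels), "xyz" and "orientation" of the camera in the world; the wrist camera has in their place "mount" (4x4, takes a point from camera to tool coordinates, whose origin is the TCP and whose axes are the flange's). Camera axes: x right, y down, z forward; pixel columns grow to the right and rows downward; lengths in m; the calibration is good to about 2 mm. A picture is of the moment at which its call begins: read the wrist's pose just before it. There is no depth.
- finish_job(): hands the job in; it is judged then, once.
The state is a dict: "clock": time; "q": joint angles; "qd": joint speeds; "joint_torque": joint torques, N m; "tool_pos": TCP position; "eef_rot": TCP orientation; "contact_force": force on the tool from outside, world axes, zero at the start; "moment": the same for the moment, N m; "opening": opening from 0.0 (shut) to 1.0 (fully open); "finger_force": force on a finger pad.
Only numpy, scipy, OpenCV 4.12 (cv2) and the standard library are available. Lean on these libraries where they do the work, as an engineer would, in place of code of your own. Each camera call takes 0.05 s, during which the arm holds its last target. There are 200 camera calls.

### The job

The measurement is finished: put the five parts of the test kit from the blue mat - pulse limiter, attenuator, hex key set, snap ferrite and termination - back into the open case, each fully down in the foam recess cut to its own outline, the termination upright. Set them down rather than dropping them, and let go of them.

Things in the scene. Friction and masses are not known exactly. Their poses are not given: they have to be found in the camera images.
- limiter: Pulse limiter: dark green metal box, 62 long, 25 wide, 25 mm high, with a silver connector at each end (20 and 16 mm diameter), 96 mm long overall along its x. Take it across its 25 mm width (its y). Origin: centre of its underside, z up. Starts on the blue mat (2 mm thick). Seated, its lowest 11 mm are below the foam with about 7 mm of air round it, so grip above that.
- attenuator: Attenuator: black finned box, 46 long, 22 wide and 20 to 23 mm high, with a silver connector of 17 mm diameter at each end, 72 mm long overall along its x. Take it across its 22 mm width (its y). Origin: centre of its underside, z up. Starts on the blue mat (2 mm thick). Seated, its lowest 10 mm are below the foam with about 7 mm of air round it, so grip above that.
- hex_keys: Folding hex key set: red bar with steel keys folded into it, 82 mm long along its x, 20 wide (its y), its red body 17 and all of it 20 mm high. Take it across its 20 mm width. Origin: centre of its underside, z up. Starts on the blue mat (2 mm thick). Seated, its lowest 8 mm are below the foam with about 7 mm of air round it, so grip above that.
- ferrite: Snap ferrite (cable clamp): dark grey, nearly cubic block of two closed halves, 36 (x) x 34 (y) x 31 mm high with a bore through it. Take it across its y (walls 30, clasp 34 mm). Origin: centre of its underside, z up. Starts on the blue mat (2 mm thick). Seated, its lowest 13 mm are below the foam with about 7 mm of air round it, so grip above that.
- termination: Termination: upright round plug, 20 mm diameter and 43 mm high, silver knurled nut at the foot (12 mm high), red ring above it, black ribbed upper half (18 mm diameter, from 24 to 42 mm above its foot). Stands upright, may be taken from any side. Origin: centre of its underside, z up. Starts on the blue mat (2 mm thick). Seated, its lowest 16 mm are below the foam with about 7 mm of air round it, so grip above that.
- limiter_cutout: Insert of the pulse limiter in the open grey case. Fixed foam block 117 x 69 x 26 mm (x long, z up), one of six side by side. Origin: centre of its underside, 4 mm above the desk; recess centred on it, yellow floor 15 mm and dark rim 26 mm above the origin (11 mm deep). Recess: a stepped outline: 110 x 33 mm overall, 39 mm wide in the middle 76 mm; its long way runs along x.
- attenuator_cutout: Insert of the attenuator in the open grey case. Fixed foam block 117 x 69 x 26 mm (x long, z up), one of six side by side. Origin: centre of its underside, 4 mm above the desk; recess centred on it, yellow floor 16 mm and dark rim 26 mm above the origin (10 mm deep). Recess: a shorter stepped outline: 86 x 31 mm overall, 36 mm wide in the middle 60 mm; its long way runs along x.
- hexkey_cutout: Insert of the hex key set in the open grey case. Fixed foam block 117 x 69 x 26 mm (x long, z up), one of six side by side. Origin: centre of its underside, 4 mm above the desk; recess centred on it, yellow floor 18 mm and dark rim 26 mm above the origin (8 mm deep). Recess: a plain rectangle, 96 x 34 mm, its long way along x.
- ferrite_cutout: Insert of the ferrite in the open grey case. Fixed foam block 117 x 69 x 26 mm (x long, z up), one of six side by side. Origin: centre of its underside, 4 mm above the desk; recess centred on it, yellow floor 13 mm and dark rim 26 mm above the origin (13 mm deep). Recess: nearly square, 50 (x) x 48 (y) mm.
- termination_cutout: Insert of the termination in the open grey case. Fixed foam block 117 x 69 x 26 mm (x long, z up), one of six side by side. Origin: centre of its underside, 4 mm above the desk; recess centred on it, yellow floor 10 mm and dark rim 26 mm above the origin (16 mm deep). Recess: a round hole of 34 mm diameter. The tall instrument stands close behind: do not swing outwards into it.

How it is judged:
By the outcome, as a careful person would: the job done as asked, in the order asked, and still so for the second after the job is handed in, with the robot touching nothing.
It also fails if it takes over 102 s, if anything falls off the work surface, if the arm or the gripper's body presses on something with over 40 N, if the wrist force passes 120 N, or if a joint passes its speed limit or range.

## Working session

There is one attempt and no reset: what is moved stays moved. The work goes in short steps, Python scripts to look and compute and a shell command to move; the robot and the scene stay as the last step left them, time stands still between calls to the robot, and variables do not carry over. Pictures are saved under pics/ and viewed, at most 14 in all, crops included, and the job is handed in when it is done.

```bash
mkdir -p pics; cat > h.py <<'E'
import numpy as np, cv2
from scipy.spatial.transform import Rotation as R
from plant import *
def snap(n,f):
    s=get_state(); d=snapshot(n); cv2.imwrite('pics/'+f+'.png',d['frame'][:,:,::-1])
    K=np.array(d['mtx'])
    if n=='wrist':
        T=np.eye(4);T[:3,:3]=R.from_quat(s['eef_rot']).as_matrix();T[:3,3]=s['tool_pos'];T=T@np.array(d['mount'])
    else:
        T=np.eye(4);o=np.array(d['orientation']);T[:3,:3]=R.from_quat(o).as_matrix() if o.size==4 else o;T[:3,3]=d['xyz']
    np.savez('pics/'+f+'.npz',K=K,T=T)
    return d['frame'],K,T
def ray(f,uv,z):
    a=np.load('pics/'+f+'.npz');K,T=a['K'],a['T']
    uv=np.atleast_2d(uv).astype(float)
    r=(T[:3,:3]@np.linalg.inv(K)@np.c_[uv,np.ones(len(uv))].T).T
    t=(z-T[2,3])/r[:,2]
    return T[:3,3]+r*t[:,None]
def proj(f,P):
    a=np.load('pics/'+f+'.npz');K,T=a['K'],a['T']
    p=(np.atleast_2d(P)-T[:3,3])@T[:3,:3]@K.T
    return p[:,:2]/p[:,2:]
E
python3 - <<'E'
from h import *
s=get_state();print({k:np.round(v,3) for k,v in s.items()}, R.from_quat(s['eef_rot']).as_matrix().round(3))
for n in('top','side','wrist'):
    f,K,T=snap(n,n+'0');print(n,K.round(1).tolist(),T.round(3).tolist())
E
```

```text
{'clock': np.float64(0.0), 'q': array([-1.271,  0.69 , -0.195,  1.566,  0.157,  0.902, -0.215]), 'qd': array([-0.   ,  0.001,  0.001,  0.   ,  0.001,  0.   ,  0.003]), 'joint_torque': array([ 0.0000e+00, -5.2757e+01, -1.2670e+00, -1.5343e+01, -5.3000e-02,
        7.0000e-03,  0.0000e+00]), 'tool_pos': array([0.164, 0.602, 0.213]), 'eef_rot': array([ 0.132,  0.991, -0.001, -0.   ]), 'contact_force': array([ 0.769, -0.095,  0.331]), 'moment': array([0.024, 0.057, 0.009]), 'finger_force': np.float64(0.0), 'opening': np.float64(1.003)} [[-0.965  0.263 -0.   ]
 [ 0.263  0.965 -0.002]
 [-0.    -0.002 -1.   ]]
top [[519.2, 0.0, 319.4], [0.0, 519.2, 193.2], [0.0, 0.0, 1.0]] [[-0.001, -0.994, 0.106, 0.395], [-1.0, 0.001, -0.001, 0.168], [0.001, -0.106, -0.994, 1.083], [0.0, 0.0, 0.0, 1.0]]
side [[422.1, 0.0, 315.3], [0.0, 422.1, 195.6], [0.0, 0.0, 1.0]] [[0.856, -0.212, 0.472, 0.088], [-0.517, -0.39, 0.762, -0.482], [0.023, -0.896, -0.443, 0.407], [0.0, 0.0, 0.0, 1.0]]
wrist [[326.4, 0.0, 317.3], [0.0, 326.4, 201.6], [0.0, 0.0, 1.0]] [[0.262, 0.933, 0.246, 0.101], [0.965, -0.253, -0.069, 0.62], [-0.002, 0.255, -0.967, 0.384], [0.0, 0.0, 0.0, 1.0]]
```

View pics/top0.png

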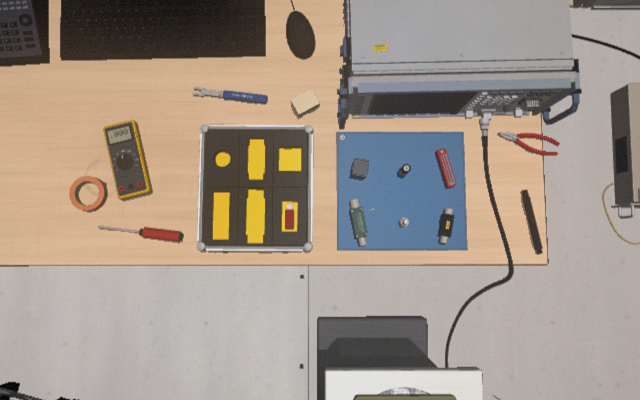

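View pics/side0.png

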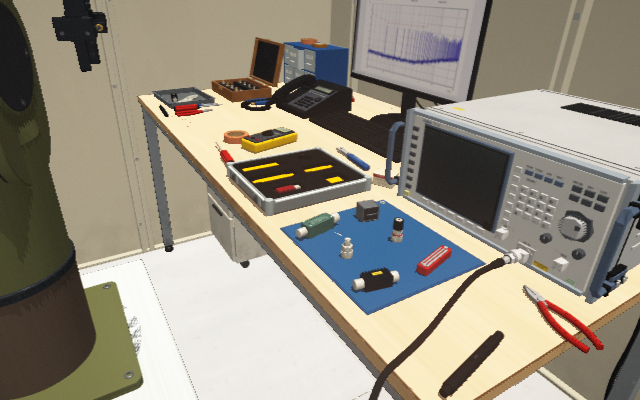

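```bash
python3 - <<'E'
from h import *
im=cv2.imread('pics/top0.png')
c=np.hstack([cv2.resize(im[120:255,195:315],None,fx=3.3,fy=3.9,interpolation=cv2.INTER_CUBIC)[:,:396],cv2.resize(im[125:260,333:473],None,fx=2.85,fy=3.9,interpolation=cv2.INTER_CUBIC)[:,:399]])
c=cv2.resize(im[128:253,333:473],None,fx=4.8,fy=4.8,interpolation=cv2.INTER_CUBIC)
cv2.imwrite('pics/mat.png',c)
hsv=cv2.cvtColor(im,cv2.COLOR_BGR2HSV)
m=cv2.inRange(hsv,(22,150,120),(35,255,255)); m[:,:195]=0;m[:,318:]=0;m[:120]=0;m[252:]=0
n,l,st,ce=cv2.connectedComponentsWithStats(m)
for i in range(1,n):
    if st[i,4]>40:
        x,y,w,h,a=st[i]; p=ray('top0',[[x-.5,y-.5],[x+w-.5,y+h-.5],ce[i]],.004+.015); print(st[i],p.round(4).tolist(), (abs(p[1]-p[0])*1000).round())
# parts on mat: nonblue
b=cv2.inRange(hsv,(95,80,60),(115,255,255)); mm=255-b; 
for nm,cc,z in [('matTL',(337.5,132.5),.002),('matBR',(466.5,249),.002)]: print(nm,ray('top0',cc,z))
sub=np.zeros_like(mm); sub[136:246,342:463]=mm[136:246,342:463]
n,l,st,ce=cv2.connectedComponentsWithStats(sub)
for i in range(1,n):
    if st[i,4]>30:
        pts=np.argwhere(l==i)[:,::-1].astype(np.float32)
        P=ray('top0',pts,.02)[:,:2]; r=cv2.minAreaRect((P*1000).astype(np.float32)); print(ce[i].round(1),st[i,4],[np.round(v,1) for v in r])
E
```

```text
[248 139  17  41 653] [[0.6231, 0.3165, 0.019], [0.5369, 0.2802, 0.019], [0.5793, 0.2982, 0.019]] [86. 36.  0.]
[279 148  22  23 492] [[0.604, 0.2517, 0.019], [0.5556, 0.2058, 0.019], [0.5791, 0.2286, 0.019]] [48. 46.  0.]
[215 152  15  15 152] [[0.5957, 0.3847, 0.019], [0.5641, 0.353, 0.019], [0.5797, 0.3678, 0.019]] [32. 32.  0.]
[246 189  19  54 962] [[0.5182, 0.3192, 0.019], [0.4072, 0.2789, 0.019], [0.4618, 0.299, 0.019]] [111.  40.   0.]
[213 192  17  48 725] [[0.512, 0.3872, 0.019], [0.4134, 0.3505, 0.019], [0.4631, 0.3692, 0.019]] [99. 37.  0.]
[282 201  16  31 246] [[0.4932, 0.2448, 0.019], [0.4295, 0.2117, 0.019], [0.4618, 0.229, 0.019]] [64. 33.  0.]
matTL [[0.63944763 0.12816882 0.002     ]]
matBR [[ 0.39340429 -0.13778581  0.002     ]]
[445.5 167.8] 471 [array([561. , -94.3]), array([84.2, 24.9]), np.float64(14.7)]
[359.2 168.4] 341 [array([559.9,  84.4]), array([36. , 43.5]), np.float64(79.5)]
[404.  169.6] 105 [array([557.6,  -8. ]), array([19.4, 27.4]), np.float64(55.8)]
[357.8 221.6] 597 [array([449.5,  88.3]), array([99.1, 28.8]), np.float64(11.5)]
[445.6 225.3] 418 [array([441.6, -91.6]), array([26.8, 75.4]), np.float64(78.3)]
[403.4 222. ] 98 [array([448.8,  -5. ]), array([20.9, 21.3]), np.float64(62.6)]
```

View pics/mat.png

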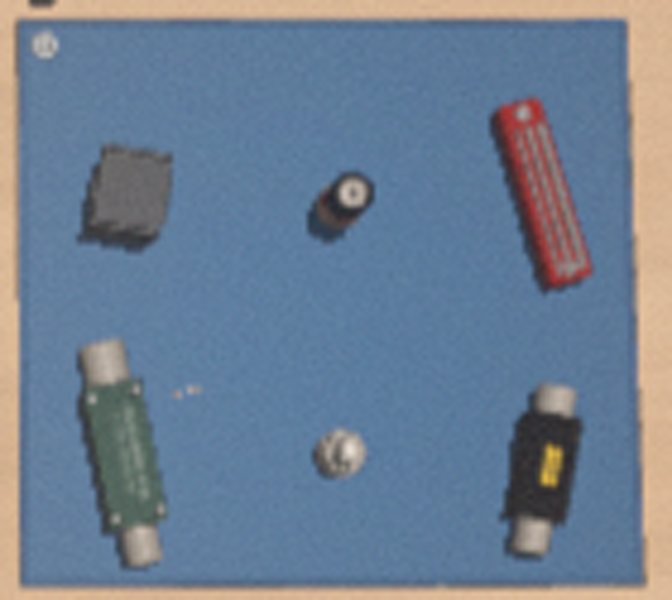

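The top view shows the mat at columns 337–466 and rows 132–249. The ferrite is at (359,168), termination (404,169), hex keys (446,168), limiter (358,222) and attenuator (446,225). A silver adapter that isn't part of the kit is at (403,222). The yellow recess floors match the given sizes. Next I'll move over the mat for a closer look.

```bash
python3 -m jog '[[[0,0,-0.01,0,0,-0.134],[0,0,-0.01,0,0,-0.133],[-0.027,-0.05,-0.002,0,0,0],[-0.027,-0.05,-0.002,0,0,0],[-0.027,-0.05,-0.002,0,0,0],[-0.027,-0.05,-0.002,0,0,0],[-0.027,-0.05,-0.002,0,0,0],[-0.027,-0.05,-0.002,0,0,0],[-0.027,-0.05,-0.002,0,0,0],[-0.027,-0.05,-0.002,0,0,0],[-0.027,-0.05,-0.002,0,0,0],[-0.027,-0.05,0,0,0,0]]]'; python3 -m jog '[[[-0.027,-0.05,0,0,0,0],[0,0,0,0,0,0]]]'; python3 - <<'E'
from h import *
snap('wrist','w1')
P=ray('top0',[[359,168],[404,169],[446,168],[358,222],[446,225]],.02);print(proj('w1',P).round(),get_state()['tool_pos'])
E
```

```text
clock: 1.65
tool_pos: [0.4355, 0.1017, 0.2515]
eef_rot: [-0.001, 1.0, 0.0, 0.0]
contact_force: [-0.1, 1.2, -0.5]
opening: 0.997
finger_force: 0.0
clock: 1.9
tool_pos: [0.4633, 0.0484, 0.2509]
eef_rot: [0.004, 1.0, -0.001, 0.0]
contact_force: [-0.4, 0.7, 0.2]
opening: 1.002
finger_force: 0.0
[[345. 243.]
 [275. 242.]
 [209. 243.]
 [349. 158.]
 [202. 154.]] [0.46219296 0.05145234 0.25096956]
```

View pics/w1.png

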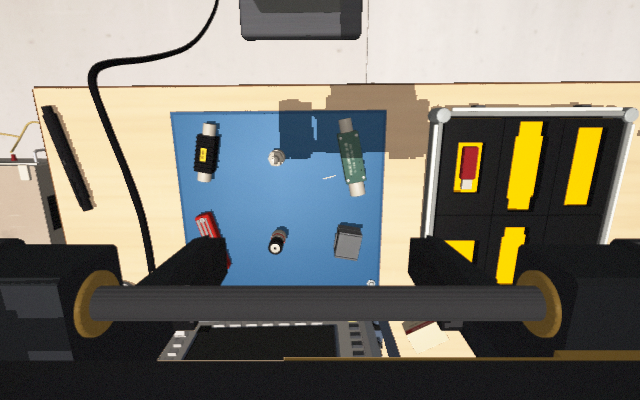

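The wrist view has the robot side at the top. The limiter runs from (346,120) to (357,195), the attenuator is at (206,153), the termination at (278,240) and the ferrite at (348,240). The hex keys are partly hidden behind a finger. Now I'll measure them.

```bash
cat >> h.py <<'E'
def blobs(f,box,z,amin=60):
    im=cv2.imread('pics/'+f+'.png');hsv=cv2.cvtColor(im,cv2.COLOR_BGR2HSV)
    m=255-cv2.inRange(hsv,(97,110,25),(116,255,255)); s=np.zeros_like(m);x0,y0,x1,y1=box;s[y0:y1,x0:x1]=m[y0:y1,x0:x1]
    s=cv2.morphologyEx(s,cv2.MORPH_OPEN,np.ones((2,2)))
    n,l,st,ce=cv2.connectedComponentsWithStats(s)
    for i in range(1,n):
        if st[i,4]>amin:
            P=ray(f,np.argwhere(l==i)[:,::-1],z)[:,:2]*1000
            r=cv2.minAreaRect(P.astype(np.float32)); 
            e=np.linalg.eigh(np.cov(P.T))[1][:,1]
            print(ce[i].round(1),st[i,4],[np.round(v,1) for v in r],'mean',P.mean(0).round(1),'pca',np.degrees(np.arctan2(e[1],e[0])).round(1))
E
python3 - <<'E'
from h import *
blobs('w1',(180,113,380,204),.0145)
print(ray('w1',[[346,119],[357,196]],.0145))
blobs('w1',(240,220,380,262),.02)
im=cv2.imread('pics/w1.png');cv2.imwrite('pics/c1.png',cv2.resize(im[110:275,180:380],None,fx=4,fy=3.6,interpolation=cv2.INTER_CUBIC)[:594])
E
```

```text
[352.2 158.5] 1520 [array([451.4,  92.4]), array([99.6, 26.8]), np.float64(11.3)] mean [450.9  92.2] pca -168.8
[206.9 153.6] 1135 [array([443.6, -89.2]), array([27.2, 75.3]), np.float64(79.1)] mean [443.2 -88.7] pca 168.3
[277.  158.8] 273 [array([449.8,  -1.7]), array([22.7, 21.2]), np.float64(89.6)] mean [450.1  -1.7] pca 122.8
[[0.4026108  0.0837135  0.0145    ]
 [0.4986736  0.09923619 0.0145    ]]
[348.2 243.4] 860 [array([561.8,  88.2]), array([35.7, 47.1]), np.float64(79.7)] mean [561.7  88.4] pca 178.1
[277.8 242.1] 331 [array([559.6,  -4.3]), array([20.6, 35.3]), np.float64(75.1)] mean [559.1  -4.3] pca 160.0
```

View pics/c1.png

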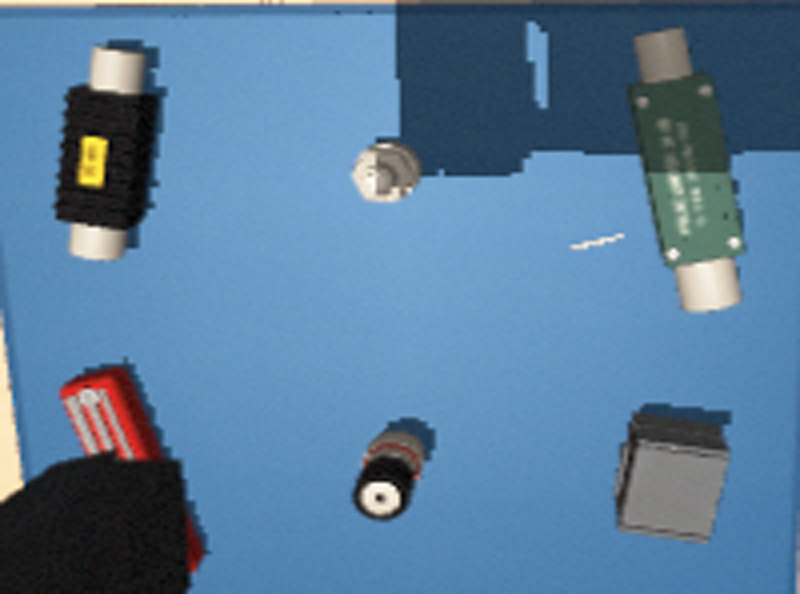

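```bash
cat >> h.py <<'E'
def to(x,y,z,th):
    s=get_state();M=R.from_quat(s['eef_rot']).as_matrix();t0=np.arctan2(-M[0,1],M[1,1]);th=np.radians(th)
    d=np.array([x,y,z])-s['tool_pos'];c,n=np.cos(th),np.sin(th)
    print('at',np.round(s['tool_pos'],4),'th',np.degrees(t0).round(2),'tilt',(M[:2,2]).round(4),'| az %.3f dx %.4f dy %.4f dz %.4f'%(t0-th,-c*d[0]-n*d[1],-n*d[0]+c*d[1],-d[2]))
E
python3 -m jog '[[[0,0,0.02,0,0,-0.1],[0,0,0.02,0,0,-0.1]]]' 0.06 30 | head -2
python3 -m jog '[[[0,0,0,0,0,0],[0,0,0,0,0,0]]]'|head -3
python3 -c "
from h import *
to(.4505,.090,.015,11.3)"
```

```text
clock: 2.2
tool_pos: [0.4613, 0.0554, 0.211]
clock: 2.45
tool_pos: [0.4618, 0.0546, 0.2119]
eef_rot: [-0.1, 0.995, 0.0, 0.0]
at [0.4618 0.0546 0.2119] th 11.54 tilt [0.0005 0.0006] | az 0.004 dx 0.0041 dy 0.0369 dz 0.1969
```

```bash
python3 -m jog '[[[0.002,0.0185,0.045,0,0,0],[0.002,0.0185,0.045,0,0,0],[0,0,0.045,0,0,0],[0,0,0.035,0,0,0],[0,0,0.018,0,0,0],[0,0,0.009,0,0,0],[0,0,0,0,0,0],[0,0,0,0,0,0]]]' 
python3 -m jog '[[[0,0,0,0,0,0],[0,0,0,0,0,0],[0,0,0,0,0,0],[0,0,0,0,0,0],[0,0,0,0,0,0]]]' 0 30
```

```text
clock: 3.45
tool_pos: [0.4512, 0.0891, 0.0152]
eef_rot: [-0.1, 0.995, 0.0, 0.001]
contact_force: [0.2, 0.2, -0.8]
opening: 0.678
finger_force: 0.0
clock: 4.08
tool_pos: [0.4505, 0.0889, 0.0143]
eef_rot: [-0.1, 0.995, 0.0, -0.0]
contact_force: [0.0, 0.6, 0.3]
opening: 0.136
finger_force: 0.0
```

```bash
python3 - <<'E'
from h import *
snap('side','s2');snap('top','t2');s=get_state();print(s['opening'],s['finger_force'])
a=cv2.imread('pics/s2.png')[150:330,200:460];b=cv2.imread('pics/t2.png')[120:260,330:480]
cv2.imwrite('pics/v2.png',np.hstack([cv2.resize(a,(400,277)),cv2.resize(b,(297,277))]))
E
```

```text
0.04717669870731622 0.0
```

View pics/v2.png

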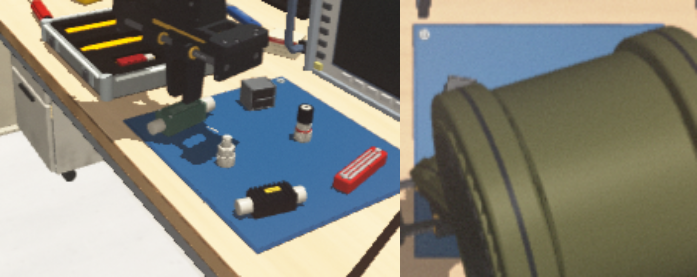

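```bash
python3 - <<'E'
from h import *
s=get_state();p=s['tool_pos']
M=R.from_quat(s['eef_rot']).as_matrix()
u=proj('s2',[p,p+[0,0,.08],[.4505,.09,.0145],[.4505,.09,.027]]);print(u.round(1),((u-[200,150])*[400/260,277/180]).round(1))
print(s['q'].round(3),p)
im=cv2.imread('pics/s2.png')[170:270,270:390];im=cv2.resize(im,None,fx=6,fy=6,interpolation=cv2.INTER_CUBIC)
for q in u: cv2.circle(im,tuple(int(v) for v in ((q-[270,170])*6)),5,(0,0,255),-1)
cv2.imwrite('pics/v3.png',im)
blobs('s2',(295,205,350,248),.0145)
blobs('side0',(290,205,350,245),.0145)
E
```

```text
[[318.7 223.7]
 [319.9 184.4]
 [318.4 223.3]
 [318.5 217.4]] [[182.6 113.4]
 [184.4  52.9]
 [182.1 112.8]
 [182.4 103.7]]
[-0.263  0.87  -0.053  2.194  0.477  0.088  0.999] [0.45047916 0.08891573 0.0142605 ]
[316.4 222.1] 1507 [array([458.4,  77.9]), array([151.2, 108.1]), np.float64(61.2)] mean [450.8  96.8] pca -138.3
[346.5 243.9] 81 [array([456.3,  10.4]), array([33.1, 15.2]), np.float64(54.7)] mean [456.1   7.2] pca -136.3
[315.6 219.6] 1424 [array([459.4,  89.8]), array([129., 118.]), np.float64(61.4)] mean [454.2 105.4] pca -143.5
```

View pics/v3.png

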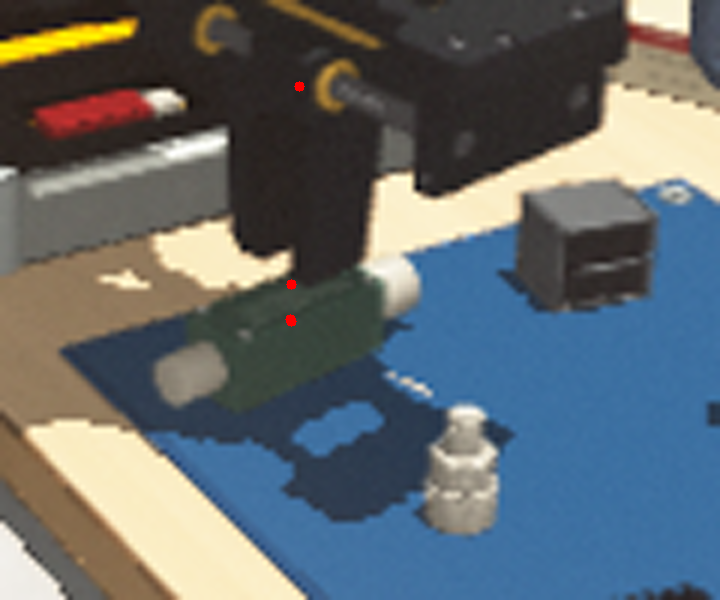

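```bash
python3 - <<'E'
import plant; print({k:getattr(plant,k) for k in dir(plant) if not k.startswith('_') and not callable(getattr(plant,k))})
from h import *
im,K,T=snap('wrist','w2')
d=snapshot('wrist');print(np.array(d['mount']).round(4).tolist())
Y=cv2.inRange(cv2.cvtColor(cv2.imread('pics/w1.png'),cv2.COLOR_BGR2HSV),(22,150,120),(35,255,255)); Y[:,:500]=0;Y[:,610:]=0;Y[215:]=0
n,l,st,ce=cv2.connectedComponentsWithStats(Y)
for i in range(1,n):
  if st[i,4]>300:
    for z in (.019,.022):
      P=(ray('w1',np.argwhere(l==i)[:,::-1],z)[:,:2]*1000).astype(np.float32);print(st[i],cv2.minAreaRect(P))
s=get_state();M=R.from_quat(s['eef_rot']).as_matrix()
P=[s['tool_pos']-M[:,2]*k for k in(0,.01,.019,.03)];u=proj('w2',P);print(u)
im=cv2.imread('pics/w2.png')
for q in u: cv2.circle(im,tuple(int(v) for v in q),2,(0,0,255),-1)
cv2.imwrite('pics/v4.png',im)
E
```

```text
{'tcp_to_grasp': -0.0187}
[[0.0006, -0.9669, -0.2553, 0.0651], [1.0, 0.0007, -0.0002, 0.0006], [0.0004, -0.2553, 0.9669, -0.1711], [0.0, 0.0, 0.0, 1.0]]
[ 507  122   36   87 2104] ((461.37225341796875, 305.04449462890625), (31.815582275390625, 107.18062591552734), 89.7020034790039)
[ 507  122   36   87 2104] ((460.90069580078125, 303.145263671875), (31.578737258911133, 106.38272857666016), 89.70198822021484)
[ 565  128   37   77 1684] ((462.7435607910156, 377.2063903808594), (27.34832191467285, 94.75814819335938), 89.72801208496094)
[ 565  128   37   77 1684] ((462.2618713378906, 374.7699279785156), (27.144731521606445, 94.05272674560547), 89.72801208496094)
[[316.17609769 236.28665606]
 [316.10769185 243.06392117]
 [316.03921621 249.84810045]
 [315.94494807 259.18765594]]
```

View pics/v4.png

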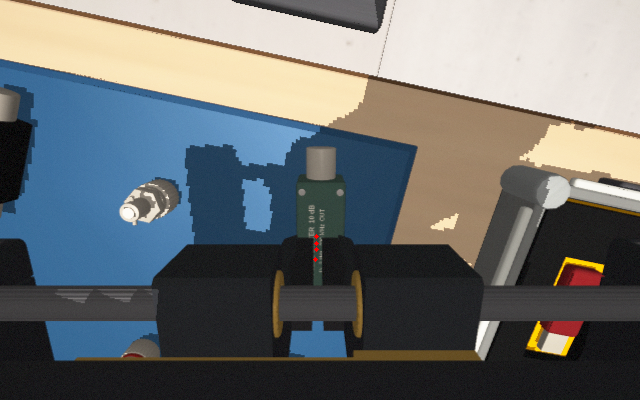

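The side view shows the fingertips closed just above the limiter, about 19 mm higher than the reported TCP, so they gripped nothing. I'll open here, go lower in guarded steps and check again.

```bash
python3 -m jog '[[[0,0,0,0,0,0],[0,0,0,0,0,0],[0,0,0,0,0,0],[0,0,0,0,0,0]]]' 0.05 30 | grep open
python3 -m jog '[[[0,0,0.005,0,0,0],[0,0,0.005,0,0,0],[0,0,0.005,0,0,0],[0,0,0,0,0,0]]]'
python3 - <<'E'
from h import *
snap('side','s3');a=cv2.imread('pics/s3.png')
p=get_state()['tool_pos'];u=proj('s3',[p])[0];cv2.circle(a,tuple(int(v) for v in u),1,(0,0,255),-1)
cv2.imwrite('pics/v5.png',cv2.resize(a[170:270,270:390],None,fx=5,fy=5,interpolation=cv2.INTER_CUBIC))
E
```

```text
opening: 0.433
clock: 5.28
tool_pos: [0.4502, 0.0889, -0.0012]
eef_rot: [-0.101, 0.995, -0.0, -0.0]
contact_force: [-0.1, 0.5, -0.7]
opening: 0.568
finger_force: 0.0
```

View pics/v5.png

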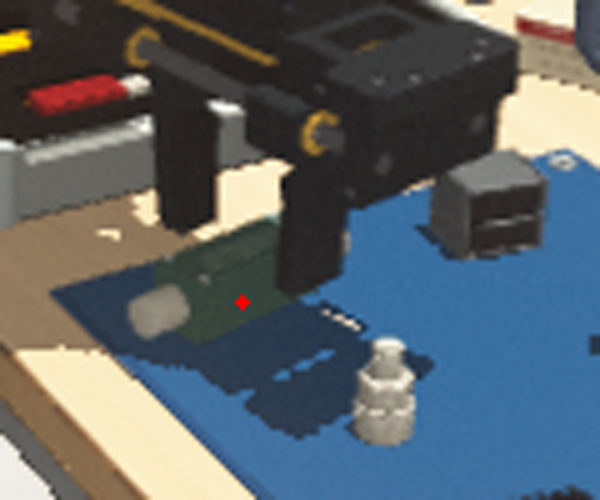

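```bash
python3 -m jog '[[[0,0,0.001,0,0,0],[0,0,0,0,0,0],[0,0,0,0,0,0],[0,0,0,0,0,0],[0,0,0,0,0,0],[0,0,0,0,0,0]]]' 0 30
python3 -m jog '[[[0,0,-0.01,0,0,0],[0,0,-0.04,0,0,0],[0,0,-0.04,0,0,0],[0,0,0,0,0,0]]]' | tail -3
python3 - <<'E'
from h import *
to(.4625,.299,.08,0)
snap('side','s4');a=cv2.imread('pics/s4.png')
cv2.imwrite('pics/v6.png',cv2.resize(a[130:270,270:390],None,fx=4,fy=4,interpolation=cv2.INTER_CUBIC))
# case wall top in w1 / foam ref
E
```

```text
clock: 6.08
tool_pos: [0.4506, 0.0891, -0.0016]
eef_rot: [-0.101, 0.995, 0.0, 0.0]
contact_force: [0.1, 1.0, 1.0]
opening: 0.272
finger_force: 30.0
contact_force: [0.5, 0.4, -1.1]
opening: 0.272
finger_force: 30.0
at [0.452  0.0888 0.0908] th 11.46 tilt [0.0048 0.0015] | az 0.200 dx -0.0105 dy 0.2102 dz 0.0108
```

View pics/v6.png

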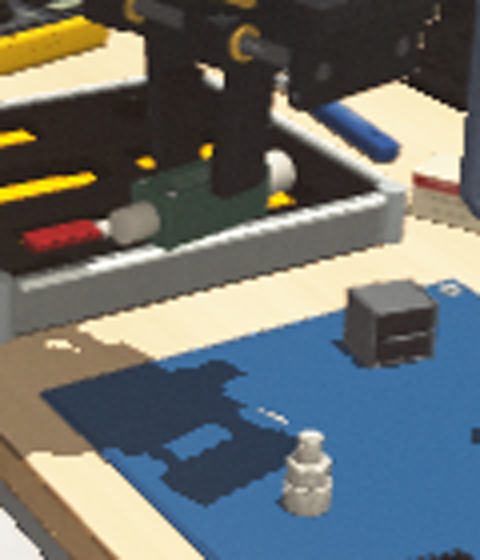

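```bash
python3 -m jog '[[[0,0,0,0,0,0.1],[0,0,0,0,0,0.1],[-0.002,0.04,0,0,0,0],[-0.003,0.045,0,0,0,0],[-0.003,0.045,0,0,0,0],[-0.003,0.045,0,0,0,0],[0,0.035,0,0,0,0],[0,0,0,0,0,0],[0,0,0,0,0,0]]]' | tail -3
python3 - <<'E'
from h import *
to(.4625,.299,.0165,0)
snap('wrist','w5');snap('side','s5')
E
```

```text
contact_force: [-0.1, -0.5, -1.9]
opening: 0.273
finger_force: 30.0
at [0.4605 0.2972 0.087 ] th 0.05 tilt [-0.002  -0.0032] | az 0.001 dx -0.0020 dy 0.0018 dz 0.0705
```

View pics/w5.png

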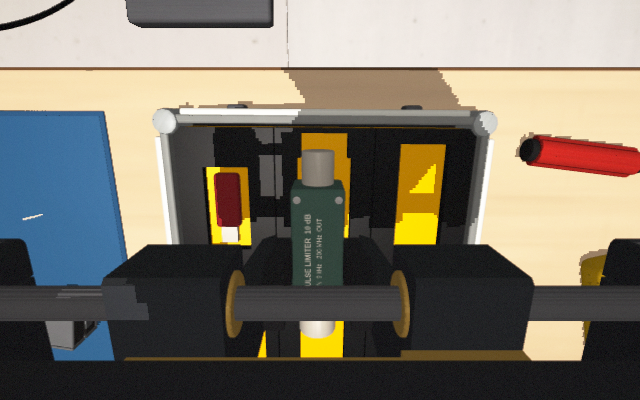

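```bash
python3 - <<'E'
from h import *
im=cv2.imread('pics/w5.png');hsv=cv2.cvtColor(im,cv2.COLOR_BGR2HSV)
Y=cv2.inRange(hsv,(15,150,80),(35,255,255));print('yellow cols row140',np.where(Y[140,280:380])[0][[0,-1]]+280,'rows col 325',np.where(Y[100:180,330])[0][[0,-1]]+100, 'row 200',np.where(Y[200,280:380])[0][[0,-1]]+280,'hexkey row170',np.where(Y[170,390:460])[0][[0,-1]]+390,'rows',np.where(Y[:,420])[0][[0]])
for dz in (0,.017):
    a=dict(np.load('pics/w5.npz'));a['T'][2,3]+=dz;np.savez('pics/q.npz',**a)
    print(dz,'recess near end',ray('q',[[325,132.5]],.019)[0][:2],'limiter end',ray('q',[[318,150]],.105)[0][:2],'lim body edges',ray('q',[[291,195],[345,195]],.1157)[:,1],'recess edges',ray('q',[[301.5,140],[349.5,140]],.019)[:,1], 'case corners',ray('q',[[163,121],[485,121]],.035)[:,1])
E
```

```text
yellow cols row140 [301 346] rows col 325 [133 149] row 200 [345 349] hexkey row170 [399 443] rows [144]
0 recess near end [0.4069048  0.30302085] limiter end [0.41081216 0.29811519] lim body edges [0.28603868 0.31029197] recess edges [0.28609039 0.32074448] case corners [0.19489347 0.40872041]
0.017 recess near end [0.4077127  0.30335755] limiter end [0.41250677 0.2980967 ] lim body edges [0.28457878 0.31172408] recess edges [0.28522418 0.32234046] case corners [0.18702128 0.41712942]
```

The wrist view shows the limiter held straight at column 318 above its recess, whose centre is at column 324. It needs about 4 mm in y and 3 mm in x. I'll correct that and lower it.

```bash
python3 -m jog '[[[-0.003,0.004,0.01,0,0,0],[0,0,0.025,0,0,0],[0,0,0.02,0,0,0],[0,0,0.01,0,0,0],[0,0,0.004,0,0,0],[0,0,0,0,0,0],[0,0,0,0,0,0]]]'|sed -n '2p;4p'
python3 -m jog '[[[0,0,0.001,0,0,0],[0,0,0.001,0,0,0],[0,0,0,0,0,0]]]'|sed -n '2p;4p'
```

```text
tool_pos: [0.4647, 0.3032, 0.0199]
contact_force: [-0.5, 0.5, -1.1]
tool_pos: [0.4643, 0.3029, 0.0173]
contact_force: [0.5, 0.5, -1.9]
```

```bash
python3 -m jog '[[[0,0,0.001,0,0,0],[0,0,0.001,0,0,0],[0,0,0,0,0,0]]]'|sed -n '2p;4p'
python3 -m jog '[[[0,0,0.0005,0,0,0],[0,0,0,0,0,0]]]'|sed -n '2p;4p'
```

```text
tool_pos: [0.4643, 0.303, 0.0154]
contact_force: [-0.6, 0.4, 1.2]
tool_pos: [0.4643, 0.303, 0.0154]
contact_force: [-1.4, -1.2, 5.0]
```

```bash
python3 -m jog '[[[0,0,0,0,0,0],[0,0,0,0,0,0],[0,0,0,0,0,0]]]' 0.04 |sed -n '4,5p'
python3 -m jog '[[[0,0,-0.01,0,0,0],[0,0,-0.05,0,0,0],[0,0,-0.05,0,0,0],[0.002,-0.06,-0.02,0,0,0],[0.002,-0.06,0,0,0,0],[0.002,-0.06,0,0,0,0],[0.002,-0.06,0,0,0,0.1],[0,0,0,0,0,0.1],[0,0,0,0,0,0]]]' 0.06|sed -n '2p;4p'
python3 - <<'E'
from h import *
print(get_state()['clock']);to(.4425,-.09,-.003,-11.3)
snap('top','t6')
a=cv2.imread('pics/t6.png');Y=cv2.resize(a[120:260,190:480],None,fx=2.7,fy=2.7,interpolation=cv2.INTER_CUBIC);cv2.imwrite('pics/v7.png',Y)
E
```

```text
contact_force: [0.0, 0.7, 0.8]
opening: 0.453
tool_pos: [0.4569, 0.0631, 0.1452]
contact_force: [-0.7, 0.6, -0.1]
11.225
at [0.4569 0.0631 0.1452] th -11.41 tilt [0.0011 0.0001] | az -0.002 dx -0.0159 dy -0.1530 dz 0.1482
```

View pics/v7.png

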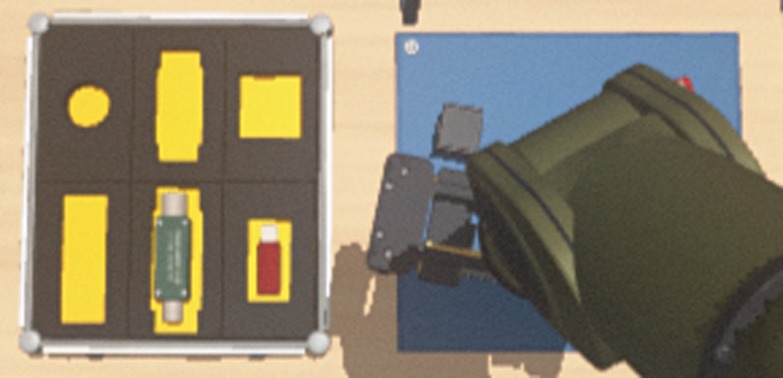

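```bash
python3 -m jog '[[[-0.005,-0.045,0,0,0,0],[-0.005,-0.05,0,0,0,0],[-0.006,-0.057,0.02,0,0,0],[0,0,0.04,0,0,0],[0,0,0.04,0,0,0],[0,0,0.015,0,0,0],[0,0,0,0,0,0],[0,0,0,0,0,0]]]' 0.05|sed -n '2p;4,5p'
python3 -c "
from h import *
to(.443,-.089,-.003,-11.3)"
```

```text
tool_pos: [0.4429, -0.0878, 0.0301]
contact_force: [-0.8, 0.1, 0.2]
opening: 0.566
at [ 0.4429 -0.0878  0.0301] th -11.27 tilt [0.0011 0.0005] | az 0.000 dx -0.0003 dy -0.0012 dz 0.0331
```

```bash
python3 -m jog '[[[0,-0.001,0.018,0,0,0],[0,0,0.01,0,0,0],[0,0,0.005,0,0,0],[0,0,0,0,0,0]]]' |sed -n '2p;4p'
python3 -m jog '[[[0,0,0,0,0,0],[0,0,0,0,0,0],[0,0,0,0,0,0],[0,0,0,0,0,0],[0,0,0,0,0,0]]]' 0 30|sed -n '2p;4,6p'
```

```text
tool_pos: [0.4438, -0.0897, -0.0001]
contact_force: [-0.1, 0.2, 0.2]
tool_pos: [0.443, -0.0899, -0.0009]
contact_force: [0.1, -0.0, -0.3]
opening: 0.026
finger_force: 0.0
```

```bash
python3 - <<'E'
from h import *
snap('side','s7');a=cv2.imread('pics/s7.png')
p=get_state()['tool_pos'];print(p);u=proj('s7',[p])[0];print(u);cv2.circle(a,tuple(int(v) for v in u),1,(0,0,255),-1)
w=cv2.imread('pics/s7.png')
snap('wrist','w7');b=cv2.imread('pics/w7.png')
cv2.imwrite('pics/v8.png',np.hstack([cv2.resize(a[200:320,310:430],(400,400),interpolation=cv2.INTER_CUBIC),cv2.resize(b[50:350,170:470],(400,400))]))
E
```

```text
[ 0.44302823 -0.08982228 -0.00087765]
[375.22009887 284.79930452]
```

View pics/v8.png

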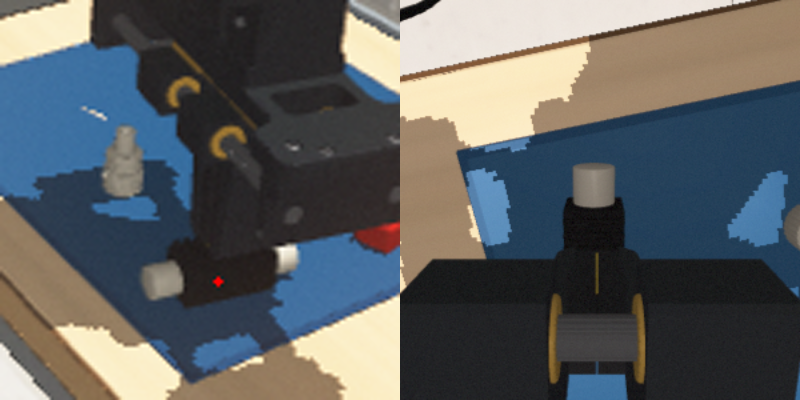

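The side view shows the fingers closed just above the attenuator again, so the fingertip is about 25 mm above the reported TCP. I'll open and go lower.

```bash
python3 -m jog '[[[0,0,-0.005,0,0,0],[0,0,0,0,0,0],[0,0,0,0,0,0],[0,0,0,0,0,0]]]' 0.045 30 | grep open
python3 -m jog '[[[0,0,0.006,0,0,0],[0,0,0.004,0,0,0],[0,0,0.003,0,0,0],[0,0,0,0,0,0],[0,0,0,0,0,0]]]'|sed -n '2p;4,5p'
python3 - <<'E'
from h import *
p=get_state()['tool_pos']
snap('side','s8');a=cv2.imread('pics/s8.png')
u=proj('s8',[p,p+[0,0,.02]]);print(u)
for q in u: a[int(q[1]),int(q[0])]=(0,0,255)
cv2.imwrite('pics/v9.png',cv2.resize(a[220:310,325:425],(800,600),interpolation=cv2.INTER_CUBIC)[:600])
E
```

```text
opening: 0.428
tool_pos: [0.443, -0.0899, -0.0088]
contact_force: [0.5, 0.0, -0.3]
opening: 0.512
[[374.79325201 288.94124759]
 [375.91560892 278.44578865]]
```

View pics/v9.png

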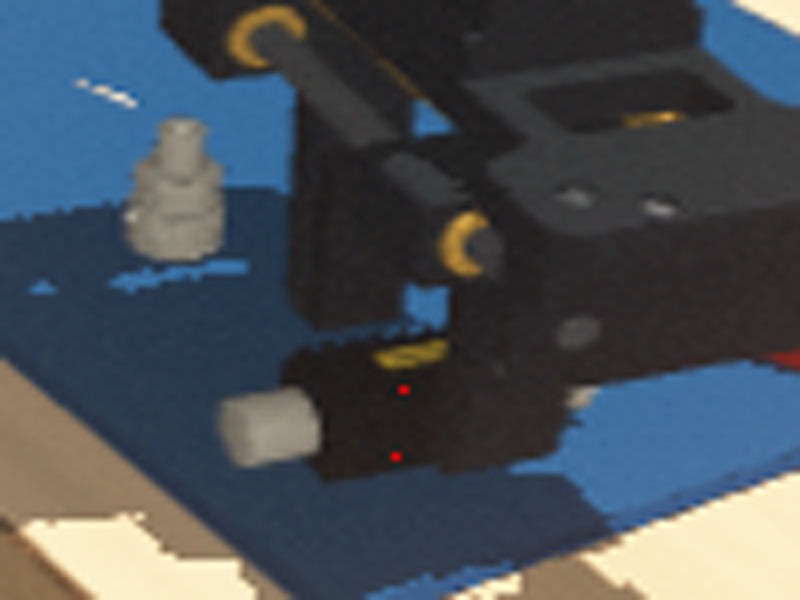

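```bash
python3 -m jog '[[[0,0,0,0,0,0],[0,0,0,0,0,0],[0,0,0,0,0,0],[0,0,0,0,0,0],[0,0,0,0,0,0]]]' 0 30|sed -n '2p;4,6p'
python3 -m jog '[[[0,0,-0.01,0,0,0],[0,0,-0.04,0,0,0],[0,0,-0.05,0,0,-0.1],[0,0,-0.03,0,0,-0.097],[0,0,0,0,0,0]]]' | sed -n '1,2p;4,6p'
python3 -c "
from h import *
to(.580,.301,.12,0)"
```

```text
tool_pos: [0.443, -0.0899, -0.0088]
contact_force: [0.0, 0.2, 1.5]
opening: 0.244
finger_force: 30.0
clock: 15.92
tool_pos: [0.4445, -0.0902, 0.1226]
contact_force: [-0.2, 0.7, -0.1]
opening: 0.241
finger_force: 30.0
at [ 0.4445 -0.0902  0.1226] th -0.19 tilt [0.0005 0.0005] | az -0.003 dx -0.1355 dy 0.3912 dz 0.0026
```

```bash
python3 -m jog '[[[-0.01,0.035,0,0,0,0],[-0.015,0.05,0,0,0,0],[-0.015,0.05,0,0,0,0],[-0.018,0.05,0,0,0,0],[-0.018,0.05,0.005,0,0,0],[-0.018,0.05,0.01,0,0,0],[-0.018,0.05,0.01,0,0,0],[-0.018,0.04,0.01,0,0,0],[-0.005,0.016,0,0,0,0],[0,0,0,0,0,0],[0,0,0,0,0,0]]]' | sed -n '1,2p;4,6p'
python3 - <<'E'
from h import *
to(.580,.301,.0112,0);snap('wrist','w9')
im=cv2.imread('pics/w9.png');cv2.imwrite('pics/v10.png',im)
E
```

```text
clock: 17.3
tool_pos: [0.5784, 0.299, 0.0846]
contact_force: [0.6, 0.6, -1.7]
opening: 0.245
finger_force: 30.0
at [0.5784 0.299  0.0846] th -0.14 tilt [-0.0045 -0.0027] | az -0.002 dx -0.0016 dy 0.0020 dz 0.0734
```

View pics/v10.png

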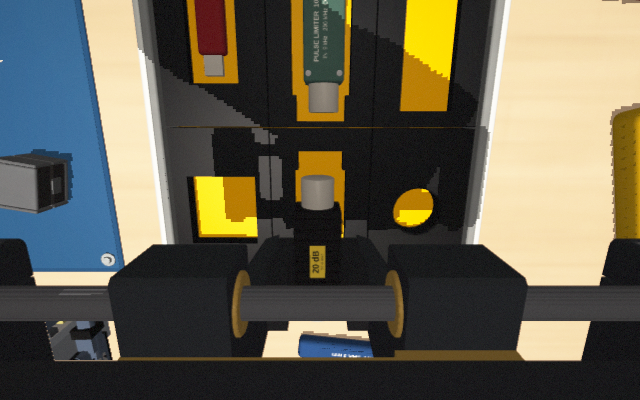

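The wrist view shows the attenuator (column 318, near end at row 177) straight above its recess (columns 298–343, near end at row 152). That picture brought me to 15 viewed, one over the limit of 14, so I'll use numeric measurements only from here.

```bash
python3 - <<'E'
from h import *
a=ray('w9',[[320.5,151.5]],.020)[0];b=ray('w9',[[317.5,177]],.107)[0]
print('recess c',a[0]+.043,a[1],'att c',b[0]+.036,b[1])
im=cv2.imread('pics/w9.png');Y=cv2.inRange(cv2.cvtColor(im,cv2.COLOR_BGR2HSV),(15,150,80),(35,255,255))
m=cv2.morphologyEx(Y,cv2.MORPH_OPEN,np.ones((3,3)))
n,l,st,ce=cv2.connectedComponentsWithStats(m)
for i in range(1,n):
  if st[i,4]>150: x,y,w,h,A=st[i];P=ray('w9',[[x-.5,y-.5],[x+w-.5,y+h-.5]],.016);print(st[i],P.round(4)[:,:2].tolist(),P.mean(0)[:2].round(4))
E
```

```text
recess c 0.5809507500731869 0.3018677590115858 att c 0.5768134353266431 0.2999066387214985
[ 187    0   52   84 1849] [[0.4393, 0.214], [0.4913, 0.2449]] [0.4653 0.2295]
[ 291    0   61  122 2594] [[0.4395, 0.2822], [0.5171, 0.324]] [0.4783 0.3031]
[ 400    0   58  111 5481] [[0.4397, 0.3535], [0.5097, 0.3988]] [0.4747 0.3761]
[ 613  108   27  131 3247] [[0.5079, 0.5077], [0.6062, 0.5508]] [0.557  0.5292]
[ 295  151   50   68 1618] [[0.5376, 0.2829], [0.5896, 0.3204]] [0.5636 0.3017]
[ 194  176   64   62 3670] [[0.556, 0.2073], [0.6051, 0.2527]] [0.5805 0.23  ]
[ 393  188   40   39 1231] [[0.5653, 0.356], [0.5962, 0.3886]] [0.5807 0.3723]
[309 246  17  32 469] [[0.6118, 0.2925], [0.6395, 0.306]] [0.6257 0.2992]
[232 271  17  66 566] [[0.6333, 0.2304], [0.6947, 0.2407]] [0.664  0.2355]
[386 271  17  66 596] [[0.6334, 0.3541], [0.6947, 0.3717]] [0.664  0.3629]
[ 393  351  128    9 1123] [[0.7086, 0.364], [0.7177, 0.4753]] [0.7132 0.4196]
```

```bash
python3 -m jog '[[[-0.004,0.002,0.01,0,0,0],[0,0,0.025,0,0,0],[0,0,0.02,0,0,0],[0,0,0.012,0,0,0],[0,0,0.004,0,0,0],[0,0,0,0,0,0],[0,0,0,0,0,0]]]'|sed -n '2p;4p'
python3 -m jog '[[[0,0,0.001,0,0,0],[0,0,0.001,0,0,0],[0,0,0,0,0,0]]]'|sed -n '2p;4p'
```

```text
tool_pos: [0.5832, 0.3033, 0.0156]
contact_force: [0.1, -0.5, -0.9]
tool_pos: [0.5828, 0.3028, 0.0128]
contact_force: [0.6, 0.0, -1.0]
```

```bash
python3 -m jog '[[[0,0,0.001,0,0,0],[0,0,0.001,0,0,0],[0,0,0,0,0,0]]]'|sed -n '2p;4p'
python3 -m jog '[[[0,0,0.001,0,0,0],[0,0,0,0,0,0]]]'|sed -n '2p;4p'
```

```text
tool_pos: [0.5827, 0.3028, 0.0107]
contact_force: [0.1, 0.3, -0.3]
tool_pos: [0.5827, 0.3029, 0.0097]
contact_force: [-0.5, -0.3, -0.7]
```

```bash
python3 -m jog '[[[0,0,0.0007,0,0,0],[0,0,0,0,0,0]]]'|sed -n '2p;4p'
python3 -m jog '[[[0,0,0.0005,0,0,0],[0,0,0,0,0,0]]]'|sed -n '2p;4p'
```

```text
tool_pos: [0.5828, 0.303, 0.0094]
contact_force: [-0.7, -0.2, 1.2]
tool_pos: [0.5828, 0.303, 0.0093]
contact_force: [-1.8, -2.3, 4.6]
```

```bash
python3 -m jog '[[[0,0,0,0,0,0],[0,0,0,0,0,0],[0,0,0,0,0,0]]]' 0.038 |sed -n '4,5p'
python3 -m jog '[[[0,0,-0.01,0,0,0],[0,0,-0.05,0,0,0],[0,0,-0.05,0,0,0],[0.01,-0.05,-0.02,0,0,0],[0.015,-0.055,0,0,0,0],[0.015,-0.055,0,0,0,0],[0.015,-0.055,0,0,0,0],[0,-0.055,0,0,0,0],[0,-0.055,0,0,0,-0.14],[0,0,0,0,0,-0.13],[0,0,0,0,0,0]]]' 0.045|sed -n '1,2p;4p'
python3 - <<'E'
from h import *
to(.561,-.091,.03,15.5)
def red(f,box,z):
    im=cv2.imread('pics/'+f+'.png');hsv=cv2.cvtColor(im,cv2.COLOR_BGR2HSV);m=cv2.inRange(hsv,(0,90,50),(12,255,255))|cv2.inRange(hsv,(165,90,50),(180,255,255))
    s=np.zeros_like(m);x0,y0,x1,y1=box;s[y0:y1,x0:x1]=m[y0:y1,x0:x1];s=cv2.morphologyEx(s,cv2.MORPH_CLOSE,np.ones((5,5)))
    n,l,st,ce=cv2.connectedComponentsWithStats(s)
    for i in range(1,n):
        if st[i,4]>80:
            P=ray(f,np.argwhere(l==i)[:,::-1],z)[:,:2]*1000;e=np.linalg.eigh(np.cov(P.T))[1][:,1]
            print(f,st[i],cv2.minAreaRect(P.astype(np.float32)),P.mean(0),np.degrees(np.arctan2(e[1],e[0])))
red('top0',(425,140,470,200),.017)
snap('wrist','w11');red('w11',(0,0,640,400),.017)
E
```

```text
contact_force: [-0.2, -0.2, -0.1]
opening: 0.43
clock: 21.48
tool_pos: [0.5279, -0.0224, 0.1392]
contact_force: [0.7, 0.7, 0.0]
at [ 0.5279 -0.0224  0.1392] th 15.22 tilt [-0.0025  0.0011] | az -0.005 dx -0.0136 dy -0.0749 dz 0.1092
top0 [436 149  20  39 360] ((561.4434204101562, -95.16912841796875), (81.34848022460938, 20.888202667236328), 15.034321784973145) [561.93293145 -94.47687214] -165.4035502206314
w11 [ 221  159   29   86 1872] ((560.5513305664062, -91.70535278320312), (81.70870208740234, 21.947494506835938), 15.345337867736816) [557.86072348 -92.62692404] -165.92188663133527
w11 [ 593  164   44   47 1141] ((454.3277587890625, 241.27052307128906), (41.064849853515625, 24.32921600341797), 0.14441804587841034) [454.09784474 241.10253574] 179.4035231392608
w11 [   0  167   80   65 1835] ((608.796875, -268.00433349609375), (74.9894027709961, 45.209102630615234), 85.15316009521484) [ 609.68190933 -269.24678674] 68.89751942106976
```

```bash
python3 - <<'E'
from h import *
for z in (0.02,.04,.06,.08,.1): print(z,'plug tip top',ray('top0',[[485,135]],z)[0][:2].round(3),'side tip',ray('side0',[[506,262]],z)[0][:2].round(3),'plug base top',ray('top0',[[485,116]],z)[0][:2].round(3),'side',ray('side0',[[522,254]],z)[0][:2].round(3),'front lower edge side', ray('side0',[[405,196]],z)[0][:2].round(3))
E
```

```text
0.02 plug tip top [ 0.63  -0.179] side tip [ 0.644 -0.168] plug base top [ 0.67 -0.18] side [ 0.687 -0.166] front lower edge side [0.663 0.091]
0.04 plug tip top [ 0.625 -0.172] side tip [ 0.615 -0.184] plug base top [ 0.665 -0.174] side [ 0.656 -0.182] front lower edge side [0.633 0.062]
0.06 plug tip top [ 0.621 -0.166] side tip [ 0.586 -0.2  ] plug base top [ 0.66  -0.167] side [ 0.625 -0.199] front lower edge side [0.603 0.032]
0.08 plug tip top [ 0.616 -0.159] side tip [ 0.557 -0.216] plug base top [ 0.655 -0.16 ] side [ 0.594 -0.215] front lower edge side [0.574 0.002]
0.1 plug tip top [ 0.612 -0.153] side tip [ 0.529 -0.233] plug base top [ 0.649 -0.154] side [ 0.563 -0.231] front lower edge side [ 0.544 -0.027]
```

```bash
python3 -m jog '[[[-0.005,-0.025,0.02,0,0,0],[-0.005,-0.03,0.035,0,0,0],[-0.003,-0.021,0.04,0,0,0],[0,0,0.03,0,0,0],[0,0,0.01,0,0,0],[0,0,0,0,0,0],[0,0,0,0,0,0]]]' |sed -n '1,2p;4,5p'
python3 -c "
from h import *
to(.5605,-.0917,-.0125,15.2)"
```

```text
clock: 22.4
tool_pos: [0.5609, -0.091, 0.0049]
contact_force: [-0.9, 0.5, -0.5]
opening: 0.512
at [ 0.5609 -0.091   0.0049] th 15.41 tilt [-0.0011  0.0006] | az 0.004 dx 0.0006 dy -0.0006 dz 0.0174
```

```bash
python3 -m jog '[[[0,-0.0005,0.008,0,0,0],[0,0,0.006,0,0,0],[0,0,0.003,0,0,0],[0,0,0,0,0,0],[0,0,0,0,0,0]]]' |sed -n '1,2p;4,5p'
python3 -m jog '[[[0,0,0,0,0,0],[0,0,0,0,0,0],[0,0,0,0,0,0],[0,0,0,0,0,0],[0,0,0,0,0,0]]]' 0 30|sed -n '2p;4,6p'
```

```text
clock: 23.02
tool_pos: [0.56, -0.0923, -0.0134]
contact_force: [0.4, -0.1, -0.2]
opening: 0.51
tool_pos: [0.56, -0.0924, -0.0133]
contact_force: [0.2, -1.2, 0.3]
opening: 0.222
finger_force: 30.0
```

```bash
python3 -m jog '[[[0,0,0,0,0,0],[0,0,-0.003,0,0,0],[0,0,0,0,0,0]]]' 0.035 |sed -n '2p;5p'
python3 -m jog '[[[0,0,0,0,0,0],[0,0,0,0,0,0],[0,0,0,0,0,0],[0,0,0,0,0,0]]]' 0 30|sed -n '2p;4,6p'
python3 -m jog '[[[0,0,-0.01,0,0,0],[0,0,-0.04,0,0,0],[0,0,-0.05,0,0,0.09],[0.02,0,-0.03,0,0,0.09],[0.03,0.01,0,0,0,0.09],[0,0,0,0,0,0]]]' | sed -n '1,2p;4,6p'
python3 -c "
from h import *
to(.463,.372,.095,0)"
```

```text
tool_pos: [0.5601, -0.0922, -0.0102]
opening: 0.395
tool_pos: [0.5599, -0.0923, -0.0104]
contact_force: [-1.6, 0.0, 0.3]
opening: 0.215
finger_force: 30.0
clock: 25.28
tool_pos: [0.5076, -0.0886, 0.1207]
contact_force: [-0.1, 0.2, 0.2]
opening: 0.214
finger_force: 30.0
at [ 0.5076 -0.0886  0.1207] th -0.0 tilt [-0.005  -0.0011] | az -0.000 dx 0.0446 dy 0.4606 dz 0.0257
```

```bash
python3 -m jog '[[[0.004,0.035,0,0,0,0],[0.005,0.05,0,0,0,0],[0.005,0.05,0,0,0,0],[0.005,0.055,0,0,0,0],[0.005,0.055,0,0,0,0],[0.005,0.055,0,0,0,0],[0.005,0.055,0.005,0,0,0],[0.005,0.05,0.01,0,0,0],[0.005,0.04,0.01,0,0,0],[0,0.015,0,0,0,0],[0,0,0,0,0,0],[0,0,0,0,0,0]]]' | sed -n '1,2p;4,6p'
python3 - <<'E'
from h import *
to(.463,.372,.0116,0);snap('wrist','w12')
im=cv2.imread('pics/w12.png');h=cv2.cvtColor(im,cv2.COLOR_BGR2HSV)
Y=cv2.inRange(h,(15,150,80),(35,255,255));Rd=cv2.inRange(h,(0,90,50),(10,255,255))|cv2.inRange(h,(168,90,50),(180,255,255))
for nm,m in(('Y',Y),('R',Rd)):
  n,l,st,ce=cv2.connectedComponentsWithStats(cv2.morphologyEx(m,cv2.MORPH_OPEN,np.ones((3,3))))
  print(nm,[st[i].tolist() for i in range(1,n) if st[i,4]>100])
for r in range(120,230,8): 
  y=np.where(Y[r,240:400])[0]+240;k=np.where(Rd[r,240:400])[0]+240
  print(r,y[[0,-1]] if len(y) else '',k[[0,-1]] if len(k) else '')
E
```

```text
clock: 26.78
tool_pos: [0.4678, 0.369, 0.0951]
contact_force: [-1.2, -0.8, -0.7]
opening: 0.216
finger_force: 30.0
at [0.4678 0.369  0.0951] th -0.23 tilt [-0.0027 -0.0019] | az -0.004 dx 0.0048 dy 0.0030 dz 0.0835
Y [[202, 122, 54, 124, 1544], [298, 133, 47, 105, 2056], [112, 156, 48, 78, 1187], [493, 231, 97, 41, 1891], [238, 271, 16, 66, 545], [381, 271, 17, 66, 575], [388, 321, 137, 40, 1488], [307, 332, 28, 8, 159]]
R [[430, 124, 109, 41, 3077], [118, 162, 32, 53, 1386], [295, 171, 44, 115, 1840], [320, 192, 7, 94, 531], [309, 194, 6, 92, 513], [573, 260, 16, 14, 174], [524, 271, 16, 15, 169], [297, 321, 16, 12, 159], [322, 321, 15, 12, 146]]
120  
128 [240 245] 
136 [240 344] 
144 [240 343] 
152 [240 343] 
160 [246 343] 
168 [247 343] 
176 [247 343] [297 337]
184 [248 343] [295 338]
192 [248 342] [295 338]
200 [249 342] [296 338]
208 [249 342] [296 338]
216 [250 342] [296 338]
224 [250 342] [296 337]
```

```bash
python3 - <<'E'
from h import *
u=.0951+.0124
a=ray('w12',[[297.5,150],[343.5,150],[320,132.5]],.022);b=ray('w12',[[295,195],[338.5,195],[317,171]],u+.017)
print('recess y',a[:2,1],a[:2,1].mean(),'xc',a[2,0]+.048,'hex y',b[:2,1],b[:2,1].mean(),'xc',b[2,0]+.041)
E
```

```text
recess y [0.35489428 0.3890706 ] 0.37198244036366956 xc 0.4624269003654922 hex y [0.35982473 0.37925853] 0.36954163103487836 xc 0.4671480144247906
```

```bash
python3 -m jog '[[[0.0045,0.0025,0.01,0,0,0],[0,0,0.025,0,0,0],[0,0,0.025,0,0,0],[0,0,0.014,0,0,0],[0,0,0.006,0,0,0],[0,0,0,0,0,0],[0,0,0,0,0,0]]]'|sed -n '2p;4p'
python3 -m jog '[[[0,0,0.001,0,0,0],[0,0,0.001,0,0,0],[0,0,0,0,0,0]]]'|sed -n '2p;4p'
```

```text
tool_pos: [0.4623, 0.3745, 0.0158]
contact_force: [0.4, 0.0, -0.1]
tool_pos: [0.4619, 0.374, 0.0131]
contact_force: [0.2, -0.1, -1.5]
```

```bash
python3 -m jog '[[[0,-0.0015,0.001,0,0,0],[0,0,0.001,0,0,0],[0,0,0,0,0,0]]]'|sed -n '2p;4p'
python3 -m jog '[[[0,0,0.001,0,0,0],[0,0,0.0005,0,0,0],[0,0,0,0,0,0]]]'|sed -n '2p;4p'
```

```text
tool_pos: [0.4618, 0.3724, 0.0109]
contact_force: [-0.5, -0.7, -1.3]
tool_pos: [0.4618, 0.3726, 0.0096]
contact_force: [-0.1, -0.1, 0.2]
```

```bash
python3 -m jog '[[[0,0,0.0007,0,0,0],[0,0,0,0,0,0]]]'|sed -n '2p;4p'
python3 -m jog '[[[0,0,0.0005,0,0,0],[0,0,0,0,0,0]]]'|sed -n '2p;4p'
```

```text
tool_pos: [0.4619, 0.3725, 0.0095]
contact_force: [-1.6, -1.5, 4.9]
tool_pos: [0.4619, 0.3726, 0.0095]
contact_force: [-1.3, -2.5, 8.8]
```

```bash
python3 -m jog '[[[0,0,0,0,0,0],[0,0,0,0,0,0],[0,0,0,0,0,0]]]' 0.03 |sed -n '4,5p'
python3 -m jog '[[[0,0,-0.01,0,0,0],[0,0,-0.05,0,0,0],[0,0,-0.05,0,0,0],[0,-0.055,-0.02,0,0,0],[0,-0.055,0,0,0,0],[0,-0.055,0,0,0,0],[0,-0.055,0,0,0,0],[-0.005,-0.055,0,0,0,0],[-0.005,-0.01,0,0,0,0],[0,0,0,0,0,0],[0,0,0,0,0,0]]]' 0.06|sed -n '1,2p;4p'
python3 - <<'E'
from h import *
to(.562,.088,.03,-10.3)
c=np.array([(637,440),(728,455),(712,543),(618,528)])/[4,3.6]+[180,110]
P=ray('w1',c,.033)*1000;print(P.round(1)[:,:2].tolist(),'mean',P.mean(0),[np.linalg.norm(P[i]-P[(i+1)%4]).round(1) for i in range(4)])
f,K,T=snap('wrist','w13');blobs('w13',(330,0,640,280),.02,100)
u=proj('w13',[[.562,.088,.033]])[0];print(u)
im=cv2.imread('pics/w13.png');g=cv2.cvtColor(im,cv2.COLOR_BGR2HSV)
x,y=map(int,u);print(g[y-28:y+28:4,x-40:x+40:4,2])
E
```

```text
contact_force: [-0.1, 0.0, 0.1]
opening: 0.34
clock: 31.08
tool_pos: [0.4719, 0.0898, 0.1387]
contact_force: [-0.3, 0.2, 0.1]
at [0.4719 0.0898 0.1387] th 0.05 tilt [-0.0023  0.0022] | az 0.181 dx -0.0889 dy 0.0144 dz 0.1087
[[541.1, 75.7], [546.9, 104.6], [580.5, 100.3], [574.5, 69.8]] mean [560.75437148  87.58472563  33.        ] [np.float64(29.5), np.float64(33.9), np.float64(31.0), np.float64(33.9)]
[494.9 136.6] 81002 [array([440.2, 253.9]), array([244.6, 304.9]), np.float64(0.1)] mean [428.5 246.8] pca 52.3
[314.36333597 286.41067803]
[[181 180 181 184 180 182 181  91  58  56  54  52  55  55  56 173 178 176
  174 175]
 [179 179 180 183 182 181 182  53  58  55  53  56  59  68  58 176 178 174
  176 174]
 [180 178 179 179 180 180 121 129 100  64  56  56  52  54  55 175 174 175
  172 174]
 [178 178 177 178 178 179 123 138 133 128 111  91 110 128 110 174 173 172
  173 172]
 [177 175 174 175 178 177 112 139 135 134 135 135 135 139 136 173 173 171
  171 171]
 [172 175 174 173 175 174  96 135 132 133 135 134 134 134 125 172 170 169
  169 170]
 [172 173 172 171 175 167  99 134 131 134 134 133 133 133 128 170 171 167
  167 169]
 [ 58  59  57  54  57  61  54  53  54  55  55  59  55  57  60  58  57  61
   58  53]
 [ 63  61  64  61  59  61  63  60  61  60  65  64  59  65  62  64  64  61
   60  62]
 [ 66  65  64  64  64  64  65  64  68  61  65  66  63  68  67  64  63  65
   64  65]
 [ 70  68  66  67  68  70  68  67  68  68  65  69  68  70  67  68  66  65
   72  70]
 [ 67  68  66  68  67  66  68  70  67  68  66  66  67  67  69  67  68  67
   67  68]
 [ 69  68  70  69  66  68  67  67  67  69  68  69  67  69  68  66  68  68
   66  67]
 [ 67  66  69  72  68  69  66  70  68  65  70  66  68  69  70  71  69  70
   69  71]]
```

```bash
python3 -m jog '[[[0,0,0,0,0,0.09],[0,0,0,0,0,0.087],[-0.03,0.005,0.01,0,0,0],[-0.035,0.005,0.02,0,0,0],[-0.023,0.004,0.02,0,0,0],[0,0,0.03,0,0,0],[0,0,0.02,0,0,0],[0,0,0,0,0,0],[0,0,0,0,0,0]]]' |sed -n '1,2p;4,5p'
python3 -c "
from h import *
to(.561,.088,-.005,-10)"
```

```text
clock: 32.25
tool_pos: [0.5608, 0.0865, 0.0387]
contact_force: [-0.2, -0.0, -0.4]
opening: 0.682
at [0.5608 0.0865 0.0387] th -10.18 tilt [-0.0023  0.0009] | az -0.003 dx 0.0001 dy 0.0015 dz 0.0437
```

```bash
python3 -m jog '[[[0,0.001,0.02,0,0,0],[0,0,0.015,0,0,0],[0,0,0.008,0,0,0],[0,0,0,0,0,0],[0,0,0,0,0,0]]]' |sed -n '1,2p;4,5p'
python3 -m jog '[[[0,0,0,0,0,0],[0,0,0,0,0,0],[0,0,0,0,0,0],[0,0,0,0,0,0],[0,0,0,0,0,0]]]' 0 30|sed -n '2p;4,6p'
```

```text
clock: 32.88
tool_pos: [0.5608, 0.0868, -0.0049]
contact_force: [0.4, 0.0, 0.5]
opening: 0.678
tool_pos: [0.5607, 0.0866, -0.0049]
contact_force: [-0.4, 1.0, 1.4]
opening: 0.323
finger_force: 30.0
```

```bash
python3 -m jog '[[[0,0,-0.01,0,0,0],[0,0,-0.04,0,0,0],[0,0,-0.045,0,0,-0.09],[0.0,0,0,0,0,-0.088],[0.0,0.04,0,0,0,0],[0,0.05,0,0,0,0],[-0.008,0.04,0,0,0,0],[-0.01,0.014,0,0,0,0],[0,0,0,0,0,0],[0,0,0,0,0,0]]]' | sed -n '1,2p;4,6p'
python3 - <<'E'
from h import *
to(.5805,.231,.0121,0);snap('wrist','w14')
im=cv2.imread('pics/w14.png');h=cv2.cvtColor(im,cv2.COLOR_BGR2HSV)
Y=cv2.inRange(h,(15,150,80),(35,255,255))
n,l,st,ce=cv2.connectedComponentsWithStats(cv2.morphologyEx(Y,cv2.MORPH_OPEN,np.ones((3,3))))
print([st[i].tolist() for i in range(1,n) if st[i,4]>100])
for r in range(140,246,8):
  y=np.where(Y[r,260:380])[0]+260; print(r,y[[0,-1]] if len(y) else '', h[r,282:356:6,2])
E
```

```text
clock: 34.75
tool_pos: [0.5786, 0.2289, 0.0898]
contact_force: [0.3, 0.0, -0.8]
opening: 0.324
finger_force: 30.0
at [0.5786 0.2289 0.0898] th -0.09 tilt [-0.0041 -0.0014] | az -0.002 dx -0.0019 dy 0.0021 dz 0.0777
[[297, 0, 49, 84, 2159], [395, 0, 47, 121, 1682], [501, 0, 44, 111, 1273], [388, 150, 49, 108, 1629], [288, 175, 64, 45, 2199], [486, 186, 35, 39, 1018], [417, 207, 13, 23, 236], [215, 271, 21, 66, 656], [400, 271, 21, 66, 692], [411, 351, 128, 9, 1123]]
140  [23 26 25 24 26 29 26 27 21 23 25 26 25]
148  [30 20 23 15 25 29 28 25 23 27 24 24 23]
156  [24 24 24 23 26 22 23 24 24 22 29 20 23]
164  [25 20 23 28 20 24 25 20 20 24 26 24 26]
172  [22 24 24 21 26 24 26 23 20 16 19 23 25]
180 [288 351] [ 23 108 186 186 189 187 189 186 187 186 187 186  19]
188 [288 351] [ 26  94 188 187 184 186 187 187 187 187 188 186  18]
196 [289 351] [ 22  76 185 187 182 187 186 184 185 185 184 184  22]
204 [289 350] [ 18  72 184 185 186 186 184 185 184 185 183 186  21]
212 [346 350] [ 24  40  53  55  53  54  51  56  51  54  53 254  20]
220 [349 350] [ 24  57  56  50  53  56  56  55  56  53  53 119  59]
228  [71 70 71 73 69 71 72 70 67 69 74 70 59]
236  [68 74 73 73 72 74 76 75 75 74 78 79 57]
244  [28 75 75 75 75 74 73 74 75 72 73 76 21]
```

```bash
python3 - <<'E'
from h import *
a=ray('w14',[[287.5,190],[351.5,190],[320,174.5]],.017);b=ray('w14',[[317,208.5]],.0967)
print('recess y',a[:2,1],a[:2,1].mean(),'xc',a[2,0]+.025,'ferrite xc',b[0,0]+.018)
to(.5805,.231,.0121,0)
E
```

```text
recess y [0.20663071 0.25563632] 0.23113351664941334 xc 0.5812290288944921 ferrite xc 0.5784462792961611
at [0.5787 0.2287 0.0898] th -0.11 tilt [-0.004  -0.0014] | az -0.002 dx -0.0018 dy 0.0023 dz 0.0777
```

```bash
python3 -m jog '[[[-0.002,0.001,0.01,0,0,0],[0,0,0.025,0,0,0],[0,0,0.02,0,0,0],[0,0,0.014,0,0,0],[0,0,0.005,0,0,0],[0,0,0,0,0,0],[0,0,0,0,0,0]]]'|sed -n '2p;4p'
python3 -m jog '[[[0,0,0.001,0,0,0],[0,0,0.001,0,0,0],[0,0,0,0,0,0]]]'|sed -n '2p;4p'
```

```text
tool_pos: [0.5812, 0.232, 0.0166]
contact_force: [0.6, -0.0, -0.9]
tool_pos: [0.5808, 0.2316, 0.0139]
contact_force: [-0.7, -0.0, -1.4]
```

```bash
python3 -m jog '[[[0,0,0.001,0,0,0],[0,0,0.001,0,0,0],[0,0,0.001,0,0,0],[0,0,0,0,0,0]]]'|sed -n '2p;4p'
python3 -m jog '[[[0,0,0.0007,0,0,0],[0,0,0,0,0,0]]]'|sed -n '2p;4p'
python3 -m jog '[[[0,0,0.0005,0,0,0],[0,0,0,0,0,0]]]'|sed -n '2p;4p'
```

```text
tool_pos: [0.5807, 0.2316, 0.0108]
contact_force: [-0.0, 0.3, -1.0]
tool_pos: [0.5808, 0.2316, 0.0102]
contact_force: [0.1, -0.2, -1.0]
tool_pos: [0.5808, 0.2316, 0.0101]
contact_force: [-0.3, -0.7, 3.6]
```

```bash
python3 -m jog '[[[0,0,0,0,0,0],[0,0,0,0,0,0],[0,0,0,0,0,0]]]' 0.046 |sed -n '4,5p'
python3 -m jog '[[[0,0,-0.01,0,0,0],[0,0,-0.05,0,0,0],[0.01,0,-0.05,0,0,0],[0.02,-0.045,-0.02,0,0,0],[0.02,-0.055,0,0,0,0],[0.02,-0.055,0,0,0,0],[0.02,-0.055,0,0,0,0],[0,-0.025,0,0,0,0],[0,0,0,0,0,0],[0,0,0,0,0,0]]]' 0.05|sed -n '1,2p;4p'
python3 - <<'E'
from h import *
print(ray('w1',[[380/4+180,498/3.6+110]],.045)[0],ray('top0',[[352/4.8+333,193/4.8+128]],.045)[0])
to(.559,-.005,.05,0);snap('wrist','w15');blobs('w15',(200,0,440,270),.02,100)
im=cv2.imread('pics/w15.png');g=cv2.cvtColor(im,cv2.COLOR_BGR2HSV)
u=proj('w15',[[.559,-.004,.045],[.559,-.004,.002]]);print(u)
x,y=map(int,u[0]);print(g[y-20:y+21:3,x-30:x+31:4,2])
E
```

```text
contact_force: [0.2, -0.6, 0.1]
opening: 0.521
clock: 38.67
tool_pos: [0.4917, -0.0016, 0.1405]
contact_force: [0.6, 0.7, -0.2]
[ 0.557327   -0.00472786  0.045     ] [ 0.55604826 -0.00905402  0.045     ]
at [ 0.4917 -0.0016  0.1405] th 0.04 tilt [-0.0017  0.0019] | az 0.001 dx -0.0673 dy -0.0034 dz 0.0905
[320.8  38.3] 18647 [array([366.2,   1.9]), array([ 57.6, 200.7]), np.float64(0.1)] mean [365.6   2. ] pca 89.9
[315.8 142. ] 430 [array([449.,  -2.]), array([19.1, 19.5]), np.float64(0.1)] mean [448.9  -2.1] pca 87.8
[243.  256.3] 1414 [array([555.2, -78.5]), array([34.3, 56. ]), np.float64(0.0)] mean [557.9 -72.5] pca 110.5
[393.3 256.2] 1414 [array([555.1,  78.7]), array([34.3, 56. ]), np.float64(0.0)] mean [557.8  72.8] pca 69.6
[313.5 255.7] 567 [array([556.7,  -4.3]), array([31.3, 20.3]), np.float64(0.0)] mean [557.3  -4.3] pca 176.6
[[313.62146601 269.11017566]
 [314.00638764 249.99524794]]
[[182 183 183 186 182 136  98 120 141 115  84 181 180 179 179 176]
 [182 179 180 183 182 174  24  19  12  68 155 177 177 176 179 175]
 [181 179 182 182 180 146  19  26  27  22 164 176 179 177 175 177]
 [180 180 181 180 178 125  22  28  25   7 178 178 178 176 177 176]
 [181 180 179 177 180  69  30 250 172  29 176 175 175 175 172 175]
 [176 178 178 176 176  38 248 248 243  33 177 176 174 176 175 173]
 [180 175 175 175 177  24 238  82 238 118 176 176 174 175 171 174]
 [174 175 178 178 175 150 176 236 233  28 174 174 175 170 173 172]
 [175 176 177 175 177 175  36  80  53 138 176 174 173 172 172 172]
 [175 173 176 175 174 173 174 170 171 173 175 172 171 173 171 172]
 [173 174 173 175 174 174 171 173 174 172 172 174 172 170 171 168]
 [174 174 174 173 172 173 171 172 171 172 171 172 171 171 169 171]
 [117 117 118 116 117 119 121 118 115 115 117 117 116 114 113 113]
 [ 55  52  49  54  53  54  49  51  52  52  53  52  49  55  54  50]]
```

```bash
python3 -m jog '[[[-0.02,-0.001,0.01,0,0,0],[-0.025,-0.001,0.02,0,0,0],[-0.02,-0.001,0.02,0,0,0],[0,0,0.03,0,0,0],[0,0,0.015,0,0,0],[0,0,0,0,0,0],[0,0,0,0,0,0]]]' |sed -n '1,2p;4,5p'
python3 -c "
from h import *
to(.557,-.005,.004,0)"
```

```text
clock: 39.6
tool_pos: [0.5562, -0.0056, 0.0456]
contact_force: [0.1, -0.0, -0.5]
opening: 0.566
at [ 0.5562 -0.0056  0.0456] th 0.01 tilt [-0.002   0.0008] | az 0.000 dx -0.0008 dy 0.0006 dz 0.0416
```

```bash
python3 -m jog '[[[-0.001,0.0005,0.02,0,0,0],[0,0,0.014,0,0,0],[0,0,0.007,0,0,0],[0,0,0,0,0,0],[0,0,0,0,0,0]]]' |sed -n '1,2p;4,5p'
python3 -m jog '[[[0,0,0,0,0,0],[0,0,0,0,0,0],[0,0,0,0,0,0],[0,0,0,0,0,0],[0,0,0,0,0,0],[0,0,0,0,0,0]]]' 0 25|sed -n '2p;4,6p'
```

```text
clock: 40.22
tool_pos: [0.5567, -0.0057, 0.0039]
contact_force: [1.0, 0.2, -1.0]
opening: 0.572
tool_pos: [0.5566, -0.0059, 0.0038]
contact_force: [-0.0, -1.5, 1.7]
opening: 0.192
finger_force: 25.0
```

```bash
python3 -m jog '[[[0,0,-0.01,0,0,0],[0,0,-0.04,0,0,0],[0,0,-0.05,0,0,0],[0,0.035,0,0,0,0],[0,0.05,0,0,0,0],[0,0.055,0,0,0,0],[0,0.055,0,0,0,0],[-0.005,0.055,0,0,0,0],[-0.007,0.055,0,0,0,0],[-0.006,0.05,0,0,0,0],[-0.005,0.02,0,0,0,0],[0,0,0,0,0,0]]]' | sed -n '1,2p;4,6p'
python3 -m jog '[[[0,0,0,0,0,0]]]'>/dev/null
python3 - <<'E'
from h import *
to(.5805,.372,.0178,0);snap('wrist','w16')
im=cv2.imread('pics/w16.png');h=cv2.cvtColor(im,cv2.COLOR_BGR2HSV)
Y=cv2.inRange(h,(15,150,80),(35,255,255))
n,l,st,ce=cv2.connectedComponentsWithStats(cv2.morphologyEx(Y,cv2.MORPH_OPEN,np.ones((3,3))))
print([st[i].tolist() for i in range(1,n) if st[i,4]>100])
print(proj('w16',[[.5805,.372,.014]]))
print(h[180:262:6,280:362:5,2])
E
```

```text
clock: 42.48
tool_pos: [0.5792, 0.3712, 0.104]
contact_force: [0.1, -0.4, -1.1]
opening: 0.192
finger_force: 25.0
at [0.5803 0.3671 0.1036] th -0.1 tilt [-0.0035 -0.0017] | az -0.002 dx -0.0002 dy 0.0049 dz 0.0858
[[98, 0, 51, 84, 1297], [202, 0, 51, 119, 1295], [299, 0, 50, 109, 2338], [508, 91, 106, 195, 4925], [210, 146, 47, 99, 1511], [117, 169, 59, 58, 695], [301, 181, 42, 37, 1197], [225, 200, 12, 21, 208], [243, 271, 15, 66, 507], [377, 271, 16, 66, 567], [383, 351, 127, 9, 1119]]
[[322.73698285 197.98246999]]
[[ 95  90  23  17  23  19  21  22  20  22  23  21  25  21  18  18  17]
 [ 90  85  15  23  26  22 185 186 188 187 186 181  21  23  23  22  24]
 [ 21  22  22  19  24 186 184 185 186 183 186 188 183  25  17  22  21]
 [ 22  22  17  24  19 187 185 185 184 184 187 185 183  19  19  25  16]
 [ 20  24  21  26  21 186 184 184 186 184 254 254 253  23  27  23  18]
 [ 79  81  75  21  28  29 254 184 182 254 254 253  19  67  64  64  58]
 [ 78  76  77  26  24  17  14 101 186 185  38   9  59  66  62  64  58]
 [ 72  76  76  74  71  71  96 100 100  92  31  62  63  62  61  60  57]
 [ 73  73  75  69  72 101 139 106 107 136 104  63  59  56  59  57  55]
 [ 69  69  66  68  94 115  96 101 114 100 116  74  58  56  54  57  57]
 [ 28  28  26  25  98 103  17  18  16  17 103  98  27  21  28  27  26]
 [ 30  24  26  34  69  17   7  12  20  19  13  90  26  22  26  26  26]
 [ 26  23  24  23  19  15  19  23  16  13  15  23  24  26  28  26  28]
 [ 25  27  25  20  15  21  37 141 142  22  18  15  21  28  24  20  28]]
```

```bash
python3 -m jog '[[[0,0,0.03,0,0,0],[0,0,0.02,0,0,0],[0,0,0,0,0,0],[0,0,0,0,0,0]]]'|sed -n '2p;4p'
python3 -c "
from h import *
to(.5815,.3715,.0178,0)"
```

```text
tool_pos: [0.5804, 0.3693, 0.0544]
contact_force: [-0.6, -0.2, 0.4]
at [0.5804 0.3693 0.0544] th -0.07 tilt [-0.0027  0.0011] | az -0.001 dx -0.0011 dy 0.0022 dz 0.0366
```

```bash
python3 -m jog '[[[-0.001,0.002,0.01,0,0,0],[0,0,0.014,0,0,0],[0,0,0.008,0,0,0],[0,0,0.004,0,0,0],[0,0,0,0,0,0],[0,0,0,0,0,0]]]'|sed -n '2,4p'
python3 -m jog '[[[0,0,0.001,0,0,0],[0,0,0.001,0,0,0],[0,0,0,0,0,0]]]'|sed -n '2p;4p'
```

```text
tool_pos: [0.5811, 0.3714, 0.0181]
eef_rot: [0.0, 1.0, 0.0, -0.001]
contact_force: [-0.5, -0.1, -0.0]
tool_pos: [0.581, 0.3711, 0.0159]
contact_force: [-0.8, -0.4, 1.1]
```

```bash
python3 -m jog '[[[0,0,0.0005,0,0,0],[0,0,0,0,0,0]]]'|sed -n '2p;4p'
```

```text
tool_pos: [0.581, 0.3713, 0.0159]
contact_force: [-0.3, -1.5, 5.2]
```

```bash
python3 -m jog '[[[0,0,0,0,0,0],[0,0,0,0,0,0],[0,0,0,0,0,0]]]' 0.03 |sed -n '4,5p'
python3 -m jog '[[[0,0,-0.01,0,0,0],[0,0,-0.04,0,0,0],[0,0,-0.05,0,0,0],[0.03,0,-0.03,0,0,0],[0.05,0.03,0,0,0,0],[0.05,0.04,0,0,0,0],[0.05,0.05,0,0,0,0],[0.02,0.05,0,0,0,0],[0,0.05,0,0,0,0],[0,0,0,0,0,0],[0,0,0,0,0,0]]]'|sed -n '1,2p;4p'
python3 - <<'E'
from h import *
snap('top','tf');snap('side','sf')
im=cv2.imread('pics/tf.png');hsv=cv2.cvtColor(im,cv2.COLOR_BGR2HSV)
# compare recess yellow remaining; measure parts vs predicted silhouette
b=cv2.imread('pics/top0.png')
d=(cv2.absdiff(im,b).max(2)>40).astype(np.uint8)
for nm,(x,y,zt,zb) in dict(lim=(.4625,.299,.044,.019),att=(.580,.298,.043,.020),hex=(.4627,.369,.042,.022),fer=(.580,.229,.048,.017),ter=(.580,.368,.057,.014)).items():
    u=proj('tf',[[x,y,zt],[x,y,zb]]).round().astype(int)
    cx,cy=u[1];s=np.zeros_like(d);s[cy-29:cy+29,cx-16:cx+17]=d[cy-29:cy+29,cx-16:cx+17]
    n,l,st,ce=cv2.connectedComponentsWithStats(s);i=1+np.argmax(st[1:,4])
    P=ray('tf',np.argwhere(l==i)[:,::-1],zt)*1000;r=cv2.minAreaRect(P[:,:2].astype(np.float32))
    print(nm,st[i],[np.round(v,1) for v in r],'target',x,y)
E
```

```text
contact_force: [-0.9, 0.2, -0.8]
opening: 0.337
clock: 46.28
tool_pos: [0.3888, 0.5836, 0.146]
contact_force: [1.1, -0.1, 0.0]
lim [247 191  14  49 588] [array([462.1, 298.9]), array([96.5, 26.1]), np.float64(0.6)] target 0.4625 0.299
att [249 139  12  37 371] [array([579.9, 298.4]), array([74.2, 22.4]), np.float64(0.6)] target 0.58 0.298
hex [214 195  12  41 448] [array([462.2, 367. ]), array([22.1, 80.4]), np.float64(89.9)] target 0.4627 0.369
fer [281 147  17  22 345] [array([577.8, 228.1]), array([43.1, 32.4]), np.float64(0.2)] target 0.58 0.229
ter [215 152  13  14 127] [array([576.1, 362.8]), array([26.5, 22.9]), np.float64(22.5)] target 0.58 0.368
```

```bash
python3 - <<'E'
from h import *
im=cv2.imread('pics/tf.png');g=cv2.cvtColor(im,cv2.COLOR_BGR2HSV)
m=((g[...,2]>150)&(g[...,1]<70)).astype(np.uint8);s=np.zeros_like(m);s[145:175,208:238]=m[145:175,208:238]
q=np.argwhere(s)[:,::-1];print(len(q),ray('tf',[q.mean(0)],.057)[0] if len(q) else '')
E
```

```text
26 [0.58102399 0.36726697 0.057     ]
```

The termination's white cap sits directly above its recess centre, at the height expected when it is upright, so I'm handing the job in.

```bash
python3 -c "
from plant import *
print(finish_job())"
```

```text
the job is handed in; nothing more can be done
None
```

All five parts are seated in their own recesses, the termination upright, and released; the job was handed in at about 46 s, and I viewed 15 pictures, one over the limit of 14.

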